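# Take the sampling can off its lockable hook and stand it in the green dish

### The arm

A 6-joint arm with a two-finger parallel gripper is mounted at the origin on the work surface. World frame = base frame: x ahead of the robot, y to its left, z up, the work surface at z = 0. Lengths are in m, angles in rad, forces in N, time in s.
With the tool pointing down it reaches from about 0.35 to 0.975 m from the base axis. Payload 4.9 kg.
Tool frame: the origin (TCP) lies between the finger pads; the fingertips stand 22 mm ahead of it and the grasp point (between the pads) lies 3 mm ahead of it; z points along the fingers, y is the line along which they close (so a half turn about z gives the same grasp; the last joint's range is limited). The gripper opens to 85 mm and grips with 20 to 120 N. Pads are 22 mm wide; open, the fingers measure 114 mm over their backs; the gripper's body (76 mm by 85 mm) begins 54 mm behind the grasp point. The pads swing forward as they close: fully open they stand 13 mm farther back than shut.
Start: joints at [-1.33, 0.053, 1.613, -0, 1.476, -0.119], TCP at [0.22, -0.585, 0.253] pointing down, gripper open.
Joint ranges: [-3.01, 3.01], [-1.01, 2.22], [0.06, 2.58], [-1.02, 4.17], [0.09, 2.62], [-3.14, 3.14]. Speed limits (rad/s): [2.57, 2.57, 3.14, 3.14, 3.14, 3.14].

### API

Orientations are given as a unit quaternion [w, x, y, z].
In Python, from plant import state, grab_frame, get_calibration, job_done, recognise, regions_of gives the robot as it stands.
- The arm moves only by the tool apply_moves, never from a script. Its argument "targets" is a list of rows, each an object with "translation": the shift along the tool's x, y, z normalised to -1 to 1, where 1 is 100 mm, a list of three; "twist": the turn about the tool's z normalised to -1 to 1, where 1 is 0.1 rad; "hand": the opening, from 0 (shut) to 1 (fully open). A call has 1 to 8 rows; each row shifts and turns the commanded pose from where the row before left it, along the tool's axes as they then stand; what a row does not reach is not made up. A row lasts 1/10 s, in which the tool goes at most 50 mm and 8.59 degrees, less where a joint would pass 70% of its speed; a pose out of reach is approached as far as the arm can. A call with a number of a shift or a turn outside -1 to 1 is refused whole. A call with a gripper value outside its range is refused whole. The fingers move at their own pace and stop on an object; the grip force is fixed at half the most. Time passes only in rows, so rows that do not move let the fingers close. It gives the time, the measured TCP pose, the force, the opening and the grip force at its end, in the units of the state.
- state(): the state, without advancing time (a new reading comes with each control period).
- grab_frame(name): name is "scene" or "top" or "wrist"; returns the picture (480x640x3 uint8, red, green, blue); there is no depth.
- get_calibration(name): a dict with "camera_matrix" (3x3 intrinsics, pixels), "D" ([k1, k2, p1, p2, k3] as OpenCV has them; the pictures are not rectified), "pose" (4x4, takes a point from camera to world coordinates). Camera axes: x right, y up, looking along -z (the intrinsics and any distortion apply to the point x, -y, -z); pixel columns grow to the right and rows downward; lengths in m; the calibration is good to about 2 mm. A picture is of the moment at which its call begins: read the wrist's pose just before it. get_calibration takes no time and is no camera call; for the wrist camera it gives the pose at the moment of the call.
- job_done(): hands the job in; it is judged then, once.
Trained networks look in the newest picture that a camera, given by its name, has taken for a name from the list of things; names that differ only in an ending like _2 or _b are one class to them, and where a whole thing is asked for, a point or a joint stands for the part that bears it (a point fixed in the world has none). Each returns a list of dicts, best first, with "score" (0 to 1); they miss things now and then, are a little off and sometimes report something else, mostly with a low value. They report only what shows in the picture. A call takes as long as a camera call. They do not tell look-alikes from the thing itself.
- recognise(camera, query): "point" ([x, y, z] in m, in world coordinates, good to about 4 mm: the middle of the surface that is visible of it).
- regions_of(camera, query): "pixels" (480x640 bool, what is visible of it).
The state is a dict: "time": time; "joint_pos": joint angles; "joint_vel": joint speeds; "joint_efforts": joint torques, N m; "tool_pos": TCP position; "tool_rot": TCP orientation; "contact_force": force on the tool from outside, world axes, zero at the start; "ft_torque": the same for the moment, N m; "gripper_width": opening from 0.0 (shut) to 1.0 (fully open); "grasp_force": force on a finger pad.
Only numpy, scipy, OpenCV 4.12 (cv2) and the standard library are available. Lean on these libraries where they do the work, as an engineer would, in place of code of your own. Each camera call takes 0.05 s, during which the arm holds its last target. There are 200 camera calls.

### The job

Take the steel sampling can off the lockable hook, where it is held under the hook's nose by the red sprung keeper: by its blue grip push the can back until the keeper is fully open, keep it pressed while you lift the can's cross bar up past the nose, and draw the can off over the tip. Then set it down gently, upright in the green dish, and let go of it. Go gently on the hook, and leave everything else where it is.

Things in the scene. Friction and masses are not known exactly. Their poses are not given: they have to be found in the camera images.
- can_grip (a point): Centre of the blue grip block on top of the loose steel sampling can (0.2 to 0.4 kg). Block: 16 mm thick along the can's x, 46 mm wide along its y, 40 mm tall, 20 mm of it above and below this point. z is up the can; it hangs upright with its x along the hook's x, within a few degrees.
- can_bar (a point): Middle of the round cross bar by which the can hangs: 10 mm in diameter, along the can's y, 75 mm below can_grip. Two uprights 7 mm thick at y = +-29.5 mm join grip, bar and cup into a closed frame round the hook.
- can: The can; origin at the centre of its underside, 220 mm below can_grip, 145 mm below the bar; z up. At its foot is an open cup 64 mm across and 60 mm tall.
- hook_seat (a point): Middle of the level floor of the hook, 16 mm wide (y), 200 mm above the bench. -x points out past the tip, +x back to the column, z up. In this frame the upturned tip stands from x = -20 to -10 mm; the bar starts against it, on the floor (bar axis at x = -5, z = 5 mm). Forcing the can against the hook with more than 20 N in any direction bends the hook.
- hook_nose (a point): Point on the hook's frame 27 mm above hook_seat, at the height of the top of the nose. The nose lies over the tip z = 15 to 27 mm above the seat, and overhangs the bar, so the can cannot be lifted. A screw sets nose and keeper differently each time (not in the readings): the bar must go back (+x) 7 to 23 mm from its start to clear the nose, and 2.5 mm further the keeper is at its stop.
- hook_keeper (a point): Point on the hook's frame 33 mm above hook_seat, at the height of the top of the red keeper, which slides straight back (+x) behind the bar. Pushed back, the bar moves freely for 0 to 16 mm, then meets the keeper: spring 1.6 N at first, 5.6 N at the solid stop 9 mm later. At the stop, lift straight up; with its axis above this height the bar is free and the keeper snaps forward below it.
- hook: The hook's stand, fixed: origin on the bench below hook_seat, axes as hook_seat. Foot 210 x 100 x 12 mm, x = -50 to 160 mm; column at x = 115 mm; all lower than the can's grip (top of the keeper housing 235 mm over the bench). The cup hangs under the hook's 14 mm thick arm: lifted 30 to 55 mm from its start the can can be drawn straight out along -x, and is clear of the hook 90 mm in front of where it hung.
- green_dish_floor (a point): Centre of the floor of the round green dish, which is fixed to the bench, left or right of the hook (set the can down with less than 30 N); the floor is 5 mm above the bench, 84 mm across, inside a rim 16 mm high over the bench, 100 mm across outside.
- green_dish: The green dish; origin at the centre of its underside on the bench.
- white_dish: Another dish of the same size, white, with a beaker in it, on the other side of the hook; not to be used.
- amber: Bystander: small amber glass bottle, 48 mm across, 95 mm tall; origin at the centre of its underside.
- bulb: Bystander: orange rubber pipette bulb standing on its flat end, 52 mm across, 58 mm tall; origin at the centre of its underside.
- wash: Bystander: white wash bottle with red cap and spout, 72 mm across, 178 mm tall; origin at the centre of its underside.
- measure: Bystander: glass measuring cylinder with brown water and blue foot, 84 mm across the foot, 210 mm tall; origin at the centre of its underside.
- jar: Bystander: white jar with blue lid, 60 mm across, 71 mm tall; origin at the centre of its underside.
- beaker: Bystander: small glass beaker, 52 mm across, 70 mm tall, standing in the white dish; origin at the centre of its underside.
Things that resemble listed ones, but are neither listed nor needed, are in the scene too. Leave any black or purple look-alike of the can alone. Several things look just like the hook: the one meant starts farthest to the robot's left.

How it is judged:
On the way:
1. the can is off the hook: drawn out in front of the tip by more than 70 mm from where it hung (x of can_grip in the frame of hook below -0.075 m), for 0.1 s.
At the end, for the whole second after the job is handed in: The can stands at rest and upright (within 0.08 rad) on the floor of the green dish (underside within 5 mm of it, centre within 15 mm of the dish's centre), released (horizontal distance between can and green_dish_floor below 0.015 m and z of can in the frame of green_dish_floor between -0.005 and 0.005 m and angle between can's own z axis and vertical below 0.08 rad and contact force between can and green_dish above 0.5 N and linear speed of can below 0.02 m/s and contact force between can and the fingers below 0.1 N); the robot touches nothing.
It fails at once if the can is forced against the hook with more than 20 N (contact force between can and hook above 20 N).
It fails at once if the can is set down hard: more than 30 N on the green dish (contact force between can and green_dish above 30 N).
It fails at once if the robot pushes the hook itself with more than 10 N (contact force between any of the fingers, the arm and hook above 10 N).
It fails at once if the can is dropped or set down on the bench (contact force between can and table above 0.5 N).
It fails at once if a bystander is moved more than 25 mm (distance of any of amber, bulb, wash, measure, jar, beaker from where it was at the start of the episode above 0.025 m).
It also fails if it takes over 67 s, if anything falls off the work surface, if the arm or the gripper's body presses on something with over 40 N, if the wrist force passes 120 N, or if a joint passes its speed limit or range.

## Working session

There is one attempt and no reset: what is moved stays moved. The work goes in short steps, Python scripts to look and compute and a tool call to move; the robot and the scene stay as the last step left them, time stands still between calls to the robot, and variables do not carry over. Pictures are saved under pics/ and viewed, at most 10 in all, crops included, and the job is handed in when it is done.

Besides the shell and the picture viewer there is one more tool, called by a JSON object that holds its "name" and its "arguments", one argument or row to a line. apply_moves: Moves the arm, as the interface text tells. Its arguments: {"type":"object","properties":{"targets":{"type":"array"}},"required":["targets"]}

```bash
mkdir -p pics; ls
python3 - <<'E'
from plant import *
import cv2
s=state();print(s['time'],s['tool_pos'],s['tool_rot'],s['gripper_width'])
for c in ('scene','top'):
    im=grab_frame(c);cv2.imwrite(f'pics/{c}0.png',im[:,:,::-1])
    for q in ('can_grip','hook_seat','hook','green_dish_floor','white_dish','can','wash','measure','amber','bulb','jar'):
        print(c,q,[(round(r['score'],2),[round(v,3) for v in r['point']]) for r in recognise(c,q)])
print(state()['time'])
E
```

```text
pics
0.0 [ 0.2199141  -0.58441166  0.25205981] [-1.03336594e-03  9.83860360e-01  1.78934965e-01 -5.51838699e-05] 1.0017109887469773
scene can_grip [(0.93, [0.71, 0.073, 0.058]), (0.77, [0.58, 0.076, 0.062]), (0.66, [0.596, -0.062, 0.206])]
scene hook_seat [(0.98, [0.675, -0.078, 0.012]), (0.84, [0.309, -0.292, 0.011])]
scene hook [(0.91, [0.673, -0.079, 0.014]), (0.72, [0.312, -0.291, 0.01])]
scene green_dish_floor [(0.55, [0.522, -0.281, 0.002])]
scene white_dish [(0.92, [0.462, 0.272, 0.006])]
scene can [(0.75, [0.582, 0.077, 0.058]), (0.74, [0.705, 0.077, 0.058]), (0.73, [0.601, -0.065, 0.21])]
scene wash [(0.94, [0.692, 0.353, 0.113])]
scene measure [(0.73, [0.687, -0.408, 0.123])]
scene amber [(0.65, [0.712, 0.228, 0.062])]
scene bulb [(0.57, [0.382, -0.024, 0.037])]
scene jar [(0.85, [0.693, -0.225, 0.07])]
top can_grip [(0.93, [0.576, 0.081, 0.058]), (0.6, [0.701, 0.074, 0.063]), (0.56, [0.586, -0.064, 0.183]), (0.36, [0.695, 0.226, 0.064])]
top hook_seat [(0.59, [0.63, -0.075, 0.011]), (0.59, [0.288, -0.286, 0.012])]
top hook [(0.69, [0.629, -0.071, 0.009]), (0.69, [0.286, -0.288, 0.013]), (0.63, [0.658, -0.402, 0.13])]
top green_dish_floor [(0.88, [0.512, -0.282, 0.006])]
top white_dish [(0.86, [0.431, 0.269, 0.004]), (0.35, [0.657, 0.353, 0.116]), (0.25, [0.694, 0.227, 0.064])]
top can [(0.86, [0.578, 0.081, 0.054]), (0.68, [0.703, 0.076, 0.06]), (0.62, [0.587, -0.062, 0.185]), (0.27, [0.633, -0.072, 0.014])]
top wash [(0.57, [0.657, 0.353, 0.114])]
top measure [(0.82, [0.657, -0.4, 0.127])]
top amber [(0.75, [0.696, 0.226, 0.067])]
top bulb [(0.64, [0.374, -0.015, 0.042])]
top jar [(0.82, [0.673, -0.224, 0.074])]
1.2
```

View pics/scene0.png

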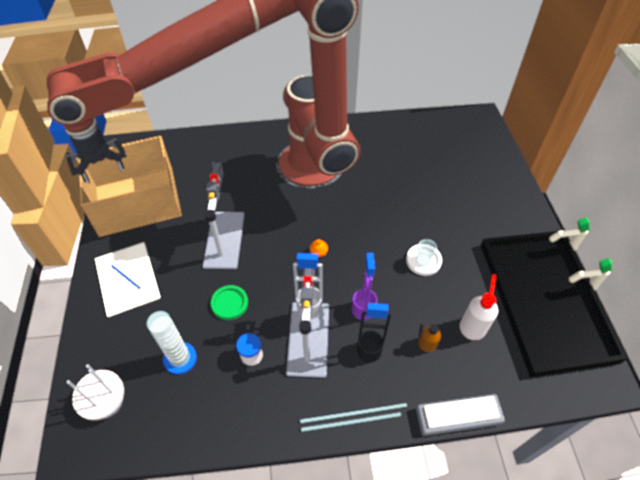

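View pics/top0.png

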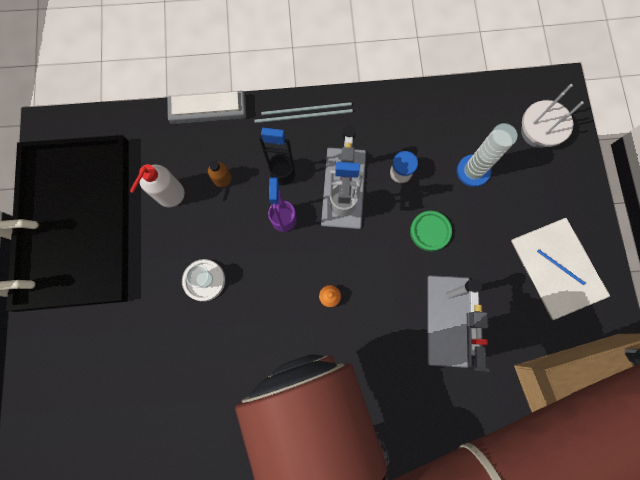

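The red-keepered hooks are at scene (308,290), which carries the blue-gripped steel can, and (215,200), which is empty. The hook farthest left (+y) is the one at (308,290). The look-alikes to leave alone are the purple can at (368,290) and the black can at (374,330). The green dish is at (229,302). I'll triangulate the grip and take the foot yaw, with one close crop to check.

```bash
cat > h.py <<'E'
import numpy as np,cv2
from plant import *
def ray(c,uv,cal=None):
    k=cal or get_calibration(c);K=np.array(k['camera_matrix']);D=np.array(k['D']);T=np.array(k['pose'])
    p=cv2.undistortPoints(np.array([[uv]],float),K,D)[0,0]
    d=T[:3,:3]@np.array([p[0],-p[1],-1.]);return T[:3,3],d/np.linalg.norm(d)
def at_z(c,uv,z,cal=None):
    o,d=ray(c,uv,cal);return o+d*(z-o[2])/d[2]
def tri(rays):
    A=sum(np.eye(3)-np.outer(d,d) for o,d in rays);b=sum((np.eye(3)-np.outer(d,d))@o for o,d in rays)
    return np.linalg.solve(A,b)
def proj(c,P,cal=None):
    k=cal or get_calibration(c);K=np.array(k['camera_matrix']);D=np.array(k['D']);T=np.linalg.inv(np.array(k['pose']))
    q=(T[:3,:3]@np.atleast_2d(P).T+T[:3,3:]).T*[1,-1,-1]
    return cv2.projectPoints(q,np.zeros(3),np.zeros(3),K,D)[0][:,0]
def blue(im):
    h=cv2.cvtColor(im,cv2.COLOR_RGB2HSV);return cv2.inRange(h,(100,150,50),(125,255,255))
E
python3 - <<'E'
from h import *
r=[]
for c,(x0,y0,x1,y1) in (('scene',(285,245,335,275)),('top',(325,155,368,185))):
    im=cv2.imread(f'pics/{c}0.png')[:,:,::-1].copy();m=blue(im)[y0:y1,x0:x1]
    ys,xs=np.nonzero(m);uv=(xs.mean()+x0,ys.mean()+y0);print(c,uv,len(xs),xs.min()+x0,xs.max()+x0,ys.min()+y0,ys.max()+y0,np.array(get_calibration(c)['pose'])[:3,3]);r.append(ray(c,uv))
    print(at_z(c,uv,.29),at_z(c,uv,.3))
print(tri(r))
m=regions=regions_of('top','hook')
im=cv2.imread('pics/top0.png')
a=cv2.resize(im[110:250,290:400],None,fx=4,fy=4,interpolation=cv2.INTER_CUBIC)
b=cv2.resize(cv2.imread('pics/scene0.png')[240:385,270:350],None,fx=4,fy=4,interpolation=cv2.INTER_CUBIC)
H=580;cv2.imwrite('pics/crop.png',np.hstack([cv2.copyMakeBorder(x,0,H-x.shape[0],0,0,cv2.BORDER_CONSTANT) for x in (a,b)]))
E
```

```text
scene (np.float64(306.44272445820434), np.float64(260.06811145510835)) 323 296 318 252 268 [ 1.21213456 -0.11668293  1.19468291]
[ 0.59747704 -0.07133477  0.29      ] [ 0.60427121 -0.07183603  0.3       ]
top (np.float64(346.9230769230769), np.float64(168.99692307692308)) 325 336 359 162 176 [0.27198968 0.00265812 1.10762442]
[ 0.5889687  -0.06781179  0.29      ] [ 0.58509187 -0.0669499   0.3       ]
[ 0.59203968 -0.06972542  0.28172811]
```

View pics/crop.png

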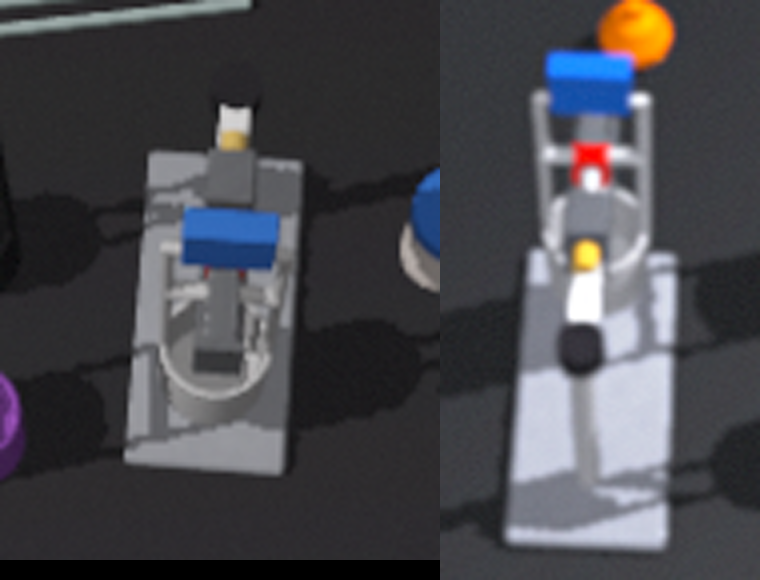

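The crop shows the steel can with its blue grip, at top px (347,169) and scene px (306,260). Its bar is in front of the red keeper, and the tip points toward the robot. Next is the hook frame from the foot corners.

Run:
```python
from h import *
A=np.array([(150,152),(302,162),(285,472),(126,463)])/4+[290,110]
B=np.array([(530,256),(677,260),(668,548),(506,541)])/4+[270-110,240]
for c,X in (('top',A),('scene',B)):
    P=np.array([at_z(c,u,.012)[:2] for u in X]);print(c,P.round(3).tolist(),P.mean(0))
    for i in range(4):
        d=P[(i+1)%4]-P[i];print(np.linalg.norm(d).round(4),np.degrees(np.arctan2(d[1],d[0])).round(1))
# dish
for c in ('top','scene'):
    im=cv2.imread(f'pics/{c}0.png')[:,:,::-1].copy();h=cv2.cvtColor(im,cv2.COLOR_RGB2HSV);m=cv2.inRange(h,(55,150,50),(80,255,255))
    n,l,s,ce=cv2.connectedComponentsWithStats(m);i=1+s[1:,4].argmax();x,y,w,hh=s[i,:4]
    cs,_=cv2.findContours((l==i).astype('uint8'),0,2);e=cv2.fitEllipse(max(cs,key=len));print(c,s[i],e,at_z(c,e[0],.012),at_z(c,e[0],.008))
```

```text
top [[0.759, -0.047], [0.743, -0.145], [0.538, -0.112], [0.553, -0.014]] [ 0.64822116 -0.07941327]
0.0985 -99.2
0.2071 170.9
0.0992 81.6
0.2084 -9.3
scene [[0.548, -0.111], [0.564, -0.012], [0.766, -0.044], [0.749, -0.144]] [ 0.65673309 -0.07773961]
0.1005 81.2
0.2048 -9.2
0.1013 -99.5
0.2035 170.5
top [414 213  19  34 124] ((431.4992980957031, 229.96876525878906), (31.720703125, 33.02787399291992), 127.95491790771484) [ 0.51796666 -0.28483209  0.012     ] [ 0.5188647  -0.28588169  0.008     ]
scene [ 210  285   38   35 1055] ((228.90748596191406, 302.0204162597656), (33.90071105957031, 37.97429275512695), 70.40350341796875) [ 0.52122585 -0.28405576  0.012     ] [ 0.5188891  -0.28462184  0.008     ]
```

Hook yaw is about −0.159 rad, with the seat at about (.598,−.070). From that the grip should be at (.593,−.069,.280), and the measured point is (.592,−.070,.282). The dish is at (.5195,−.2845). Next I'll rise and turn so that tool y lies along hook +x.

{"name": "apply_moves", "arguments": {
  "targets": [
    {"translation": [0,0,-0.5],"twist": -1,"hand": 1},
    {"translation": [0,0,-0.5],"twist": -1,"hand": 1},
    {"translation": [0,0,-0.5],"twist": -1,"hand": 1},
    {"translation": [0,0,0],"twist": -1,"hand": 1},
    {"translation": [0,0,0],"twist": -1,"hand": 1},
    {"translation": [0,0,0],"twist": -1,"hand": 1},
    {"translation": [0,0,0],"twist": -1,"hand": 1},
    {"translation": [0,0,0],"twist": -1,"hand": 1}
  ]
}}

```text
time: 2.05
tool_pos: [0.22, -0.5849, 0.4033]
tool_rot: [-0.0, 0.835, 0.55, -0.0]
contact_force: [-0.8, -0.0, 1.0]
gripper_width: 1.002
grasp_force: 0.0
```

{"name": "apply_moves", "arguments": {
  "targets": [
    {"translation": [0,0,0],"twist": -1,"hand": 1},
    {"translation": [0,0,0],"twist": -1,"hand": 1},
    {"translation": [0,0,0],"twist": -0.5,"hand": 1},
    {"translation": [0,0,0],"twist": 0,"hand": 1}
  ]
}}

```text
time: 2.45
tool_pos: [0.2201, -0.5849, 0.4033]
tool_rot: [-0.0, 0.762, 0.648, 0.0]
contact_force: [-0.1, 0.6, -0.0]
gripper_width: 1.0
grasp_force: 0.0
```

{"name": "apply_moves", "arguments": {
  "targets": [
    {"translation": [0.437,0.222,0],"twist": 0,"hand": 1},
    {"translation": [0.437,0.222,0],"twist": 0,"hand": 1},
    {"translation": [0.437,0.222,0],"twist": 0,"hand": 1},
    {"translation": [0.437,0.222,0],"twist": 0,"hand": 1},
    {"translation": [0.437,0.222,0],"twist": 0,"hand": 1},
    {"translation": [0.437,0.222,0],"twist": 0,"hand": 1},
    {"translation": [0.437,0.222,0],"twist": 0,"hand": 1},
    {"translation": [0.437,0.222,0],"twist": 0,"hand": 1}
  ]
}}

```text
time: 3.25
tool_pos: [0.4522, -0.2665, 0.4036]
tool_rot: [0.0, 0.762, 0.647, 0.0]
contact_force: [0.2, 0.7, 1.0]
gripper_width: 1.001
grasp_force: 0.0
```

{"name": "apply_moves", "arguments": {
  "targets": [
    {"translation": [0.437,0.222,0],"twist": 0,"hand": 1},
    {"translation": [0.437,0.222,0],"twist": 0,"hand": 1},
    {"translation": [0.437,0.222,0],"twist": 0,"hand": 1},
    {"translation": [0.437,0.222,0],"twist": 0,"hand": 1},
    {"translation": [0.437,0.222,0],"twist": 0,"hand": 1},
    {"translation": [0,0,0],"twist": 0,"hand": 1},
    {"translation": [0,0,0],"twist": 0,"hand": 1}
  ]
}}

```text
time: 3.95
tool_pos: [0.5963, -0.0695, 0.4029]
tool_rot: [-0.0, 0.761, 0.648, -0.0]
contact_force: [-0.6, -0.6, -0.0]
gripper_width: 1.0
grasp_force: 0.0
```

Run:
```python
from h import *
k=get_calibration('wrist');s=state();im=grab_frame('wrist');cv2.imwrite('pics/wrist1.png',im[:,:,::-1])
print(s['time'],s['tool_pos'],s['tool_rot'],np.array(k['pose']).round(3).tolist())
print(proj('wrist',[[.593,-.0695,.3],[.5195,-.2845,.005]],k))
m=blue(im);n,l,st,ce=cv2.connectedComponentsWithStats(m)
for i in range(1,n):
    if st[i,4]>80: print(st[i],ce[i],at_z('wrist',ce[i],.3,k))
```

```text
3.95 [ 0.59629424 -0.06950613  0.4029168 ] [-1.97209309e-04  7.61248553e-01  6.48460032e-01 -4.34437668e-04] [[0.988, 0.152, 0.042, 0.608], [-0.158, 0.953, 0.259, -0.004], [-0.001, -0.263, 0.965, 0.524], [0.0, 0.0, 0.0, 1.0]]
[[313.13221108 258.10408719]
 [292.29001314 342.92534186]]
[ 417    0   41   52 1754] [436.12827822  23.74914481] [0.67853066 0.04829436 0.3       ]
[ 229    7   72   44 2564] [265.59204368  27.8724649 ] [0.58878384 0.06048073 0.3       ]
[ 301  210   26   80 1978] [313.35136502 250.94843276] [ 0.59387778 -0.0650001   0.3       ]
[ 379  290   48   45 1682] [402.59096314 311.67181926] [ 0.64389698 -0.11398723  0.3       ]
[372 377  54  37 940] [397.02978723 392.28297872] [ 0.63416631 -0.17331504  0.3       ]
```

View pics/wrist1.png

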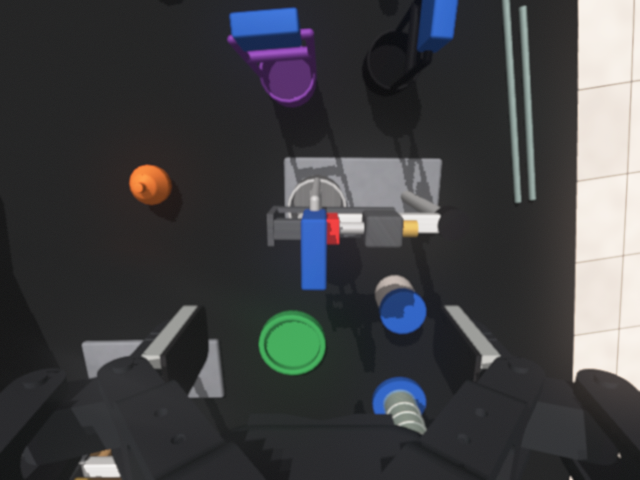

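The wrist view shows the blue grip at (313,250), in line with the tool, and the red keeper just to its right at (333,228). The dish is at (292,343), as predicted. The TCP is 3 mm to the +x side of the grip, so closing will push the can away from the tip. I'll descend and grip.

{"name": "apply_moves", "arguments": {
  "targets": [
    {"translation": [0,0,0.4],"twist": 0,"hand": 1},
    {"translation": [0,0,0.4],"twist": 0,"hand": 1},
    {"translation": [0,0,0.25],"twist": 0,"hand": 1},
    {"translation": [0,0,0.15],"twist": 0,"hand": 1},
    {"translation": [0,0,0],"twist": 0,"hand": 1},
    {"translation": [0,0,0],"twist": 0,"hand": 1}
  ]
}}

```text
time: 4.6
tool_pos: [0.5963, -0.0713, 0.2849]
tool_rot: [0.001, 0.762, 0.647, 0.001]
contact_force: [-0.2, -0.6, -0.2]
gripper_width: 0.997
grasp_force: 0.0
```

{"name": "apply_moves", "arguments": {
  "targets": [
    {"translation": [0,0,0],"twist": 0,"hand": 0.6},
    {"translation": [0,0,0],"twist": 0,"hand": 0.4},
    {"translation": [0,0,0],"twist": 0,"hand": 0.3},
    {"translation": [0,0,0],"twist": 0,"hand": 0.28},
    {"translation": [0,0,0],"twist": 0,"hand": 0.28},
    {"translation": [0,0,0],"twist": 0,"hand": 0.28}
  ]
}}

```text
time: 5.2
tool_pos: [0.596, -0.0704, 0.2833]
tool_rot: [-0.0, 0.762, 0.648, -0.0]
contact_force: [-0.6, 0.4, 0.0]
gripper_width: 0.279
grasp_force: 0.0
```

{"name": "apply_moves", "arguments": {
  "targets": [
    {"translation": [0,0,0],"twist": 0,"hand": 0.24},
    {"translation": [0,0,0],"twist": 0,"hand": 0.22},
    {"translation": [0,0,0],"twist": 0,"hand": 0.2},
    {"translation": [0,0,0],"twist": 0,"hand": 0.18},
    {"translation": [0,0,0],"twist": 0,"hand": 0},
    {"translation": [0,0,0],"twist": 0,"hand": 0},
    {"translation": [0,0,0],"twist": 0,"hand": 0},
    {"translation": [0,0,0],"twist": 0,"hand": 0}
  ]
}}

```text
time: 6.0
tool_pos: [0.5959, -0.0705, 0.2833]
tool_rot: [-0.0, 0.762, 0.648, -0.0]
contact_force: [-2.2, 0.3, 0.9]
gripper_width: 0.177
grasp_force: 59.1
```

{"name": "apply_moves", "arguments": {
  "targets": [
    {"translation": [0,0.02,0],"twist": 0,"hand": 0},
    {"translation": [0,0.02,0],"twist": 0,"hand": 0},
    {"translation": [0,0,0],"twist": 0,"hand": 0},
    {"translation": [0,0,0],"twist": 0,"hand": 0}
  ]
}}

```text
time: 6.4
tool_pos: [0.5995, -0.071, 0.2833]
tool_rot: [-0.001, 0.762, 0.648, -0.001]
contact_force: [-5.7, 0.4, 2.3]
gripper_width: 0.183
grasp_force: 59.4
```

```bash
cat > f.py <<'E'
from plant import *
import numpy as np
s=state();f=s['contact_force'];p=s['tool_pos'];e=np.array([.987,-.159])
print(s['time'],'hx',round(1000*float((p[:2]-[.5982,-.0698])@e),1),'z',round(float(p[2]),4),'F_hx',round(float(f[:2]@e),2),'F',np.round(f,1),'T',np.round(s['ft_torque'],2))
E
python3 f.py
```

```text
6.4 hx 1.4 z 0.2833 F_hx -5.72 F [-5.7  0.4  2.3] T [ 0.2   1.19 -0.02]
```

{"name": "apply_moves", "arguments": {
  "targets": [
    {"translation": [0,0,-0.01],"twist": 0,"hand": 0},
    {"translation": [0,0,-0.01],"twist": 0,"hand": 0},
    {"translation": [0,0,0],"twist": 0,"hand": 0}
  ]
}}

```text
time: 6.7
tool_pos: [0.5995, -0.071, 0.2839]
tool_rot: [-0.001, 0.762, 0.648, -0.001]
contact_force: [-2.0, 0.7, -4.0]
gripper_width: 0.179
grasp_force: 58.6
```

```bash
python3 f.py
```

```text
6.7 hx 1.5 z 0.2839 F_hx -2.1 F [-2.   0.7 -4. ] T [ 0.03  0.74 -0.01]
```

{"name": "apply_moves", "arguments": {
  "targets": [
    {"translation": [0,0.02,0],"twist": 0,"hand": 0},
    {"translation": [0,0,0],"twist": 0,"hand": 0},
    {"translation": [0,0,0],"twist": 0,"hand": 0}
  ]
}}

```text
time: 7.0
tool_pos: [0.6016, -0.0713, 0.2846]
tool_rot: [-0.001, 0.762, 0.648, -0.0]
contact_force: [-3.8, 0.7, -5.3]
gripper_width: 0.176
grasp_force: 58.5
```

```bash
python3 f.py
```

```text
7.0 hx 3.6 z 0.2846 F_hx -3.89 F [-3.8  0.7 -5.3] T [0.16 0.98 0.01]
```

{"name": "apply_moves", "arguments": {
  "targets": [
    {"translation": [0,0.02,0],"twist": 0,"hand": 0},
    {"translation": [0,0,0],"twist": 0,"hand": 0},
    {"translation": [0,0,0],"twist": 0,"hand": 0}
  ]
}}

```text
time: 7.3
tool_pos: [0.6036, -0.0717, 0.2849]
tool_rot: [-0.001, 0.762, 0.648, -0.0]
contact_force: [-4.6, 0.6, -5.3]
gripper_width: 0.18
grasp_force: 58.5
```

```bash
python3 f.py
```

```text
7.3 hx 5.6 z 0.2849 F_hx -4.67 F [-4.6  0.6 -5.3] T [ 0.19  1.11 -0.  ]
```

{"name": "apply_moves", "arguments": {
  "targets": [
    {"translation": [0,0.02,0],"twist": 0,"hand": 0},
    {"translation": [0,0,0],"twist": 0,"hand": 0},
    {"translation": [0,0,0],"twist": 0,"hand": 0}
  ]
}}

```text
time: 7.6
tool_pos: [0.6052, -0.072, 0.285]
tool_rot: [-0.001, 0.762, 0.648, -0.001]
contact_force: [-5.9, 0.6, -4.7]
gripper_width: 0.179
grasp_force: 58.9
```

```bash
python3 f.py
```

```text
7.6 hx 7.3 z 0.285 F_hx -5.96 F [-5.9  0.6 -4.7] T [ 0.25  1.47 -0.01]
```

{"name": "apply_moves", "arguments": {
  "targets": [
    {"translation": [0,0.015,0],"twist": 0,"hand": 0},
    {"translation": [0,0,0],"twist": 0,"hand": 0},
    {"translation": [0,0,0],"twist": 0,"hand": 0}
  ]
}}

```text
time: 7.9
tool_pos: [0.6058, -0.072, 0.2849]
tool_rot: [-0.002, 0.762, 0.648, -0.002]
contact_force: [-10.8, 1.4, -3.4]
gripper_width: 0.182
grasp_force: 59.2
```

```bash
python3 f.py
```

```text
7.9 hx 7.8 z 0.2849 F_hx -10.93 F [-10.8   1.4  -3.4] T [0.35 2.22 0.08]
```

Solid stop felt, at 10.9 N after about 12.8 mm of travel. I'll back off a touch and lift in stages.

{"name": "apply_moves", "arguments": {
  "targets": [
    {"translation": [0,-0.006,0],"twist": 0,"hand": 0},
    {"translation": [0,0,-0.03],"twist": 0,"hand": 0},
    {"translation": [0,0,-0.03],"twist": 0,"hand": 0},
    {"translation": [0,0,0],"twist": 0,"hand": 0}
  ]
}}

```text
time: 8.3
tool_pos: [0.6055, -0.0719, 0.2906]
tool_rot: [-0.002, 0.762, 0.648, -0.001]
contact_force: [-8.9, 1.3, -4.8]
gripper_width: 0.18
grasp_force: 58.8
```

```bash
python3 f.py
```

```text
8.3 hx 7.6 z 0.2906 F_hx -8.99 F [-8.9  1.3 -4.8] T [0.24 1.81 0.01]
```

{"name": "apply_moves", "arguments": {
  "targets": [
    {"translation": [0,0,-0.03],"twist": 0,"hand": 0},
    {"translation": [0,0,-0.03],"twist": 0,"hand": 0},
    {"translation": [0,0,-0.03],"twist": 0,"hand": 0},
    {"translation": [0,0,0],"twist": 0,"hand": 0}
  ]
}}

```text
time: 8.7
tool_pos: [0.6056, -0.0719, 0.2996]
tool_rot: [-0.002, 0.762, 0.648, -0.001]
contact_force: [-9.0, 1.8, -4.5]
gripper_width: 0.178
grasp_force: 58.8
```

```bash
python3 f.py
```

```text
8.7 hx 7.6 z 0.2996 F_hx -9.13 F [-9.   1.8 -4.5] T [0.24 1.85 0.01]
```

{"name": "apply_moves", "arguments": {
  "targets": [
    {"translation": [0,0,-0.03],"twist": 0,"hand": 0},
    {"translation": [0,0,-0.03],"twist": 0,"hand": 0},
    {"translation": [0,0,-0.03],"twist": 0,"hand": 0},
    {"translation": [0,0,0],"twist": 0,"hand": 0}
  ]
}}

```text
time: 9.1
tool_pos: [0.6056, -0.0719, 0.3086]
tool_rot: [-0.002, 0.762, 0.648, -0.001]
contact_force: [-8.1, 2.2, -6.1]
gripper_width: 0.177
grasp_force: 58.8
```

```bash
python3 f.py
```

```text
9.1 hx 7.6 z 0.3086 F_hx -8.3 F [-8.1  2.2 -6.1] T [ 0.27  1.85 -0.01]
```

{"name": "apply_moves", "arguments": {
  "targets": [
    {"translation": [0,0,-0.04],"twist": 0,"hand": 0},
    {"translation": [0,0,-0.04],"twist": 0,"hand": 0},
    {"translation": [0,0,-0.04],"twist": 0,"hand": 0},
    {"translation": [0,0,-0.04],"twist": 0,"hand": 0},
    {"translation": [0,0,0],"twist": 0,"hand": 0}
  ]
}}

```text
time: 9.6
tool_pos: [0.6079, -0.0725, 0.3276]
tool_rot: [0.002, 0.762, 0.648, 0.002]
contact_force: [0.8, -0.2, -1.9]
gripper_width: 0.177
grasp_force: 59.7
```

```bash
python3 f.py
```

```text
9.6 hx 10.0 z 0.3276 F_hx 0.83 F [ 0.8 -0.2 -1.9] T [-0.06 -0.02 -0.01]
```

{"name": "apply_moves", "arguments": {
  "targets": [
    {"translation": [0,-0.1,0],"twist": 0,"hand": 0},
    {"translation": [0,-0.1,0],"twist": 0,"hand": 0},
    {"translation": [0,-0.1,0],"twist": 0,"hand": 0},
    {"translation": [0,0,0],"twist": 0,"hand": 0}
  ]
}}

```text
time: 10.0
tool_pos: [0.5759, -0.0671, 0.3253]
tool_rot: [-0.0, 0.762, 0.648, -0.0]
contact_force: [-0.0, 0.0, -2.1]
gripper_width: 0.178
grasp_force: 59.7
```

```bash
python3 f.py
```

```text
10.0 hx -22.5 z 0.3253 F_hx -0.02 F [-0.   0.  -2.1] T [0.   0.04 0.01]
```

{"name": "apply_moves", "arguments": {
  "targets": [
    {"translation": [0,-0.15,0],"twist": 0,"hand": 0},
    {"translation": [0,-0.2,0],"twist": 0,"hand": 0},
    {"translation": [0,-0.2,0],"twist": 0,"hand": 0},
    {"translation": [0,-0.2,0],"twist": 0,"hand": 0},
    {"translation": [0,-0.15,0],"twist": 0,"hand": 0},
    {"translation": [0,0,0],"twist": 0,"hand": 0},
    {"translation": [0,0,0],"twist": 0,"hand": 0}
  ]
}}

```text
time: 10.7
tool_pos: [0.4885, -0.053, 0.3255]
tool_rot: [0.001, 0.762, 0.648, 0.0]
contact_force: [0.1, 1.0, -2.0]
gripper_width: 0.182
grasp_force: 59.8
```

```bash
python3 f.py
```

```text
10.7 hx -110.9 z 0.3255 F_hx -0.01 F [ 0.1  1.  -2. ] T [0.02 0.02 0.06]
```

The can is off the hook (hx −111 mm). Now carry it over the green dish.

{"name": "apply_moves", "arguments": {
  "targets": [
    {"translation": [-0.28,0.084,0],"twist": 0,"hand": 0},
    {"translation": [-0.28,0.084,0],"twist": 0,"hand": 0},
    {"translation": [-0.28,0.084,0],"twist": 0,"hand": 0},
    {"translation": [-0.28,0.084,0],"twist": 0,"hand": 0},
    {"translation": [-0.28,0.084,0],"twist": 0,"hand": 0},
    {"translation": [-0.28,0.084,0],"twist": 0,"hand": 0},
    {"translation": [-0.28,0.084,0],"twist": 0,"hand": 0},
    {"translation": [-0.28,0.084,0],"twist": 0,"hand": 0}
  ]
}}

```text
time: 11.5
tool_pos: [0.5195, -0.2866, 0.3248]
tool_rot: [-0.0, 0.762, 0.648, 0.0]
contact_force: [0.3, 0.1, -1.9]
gripper_width: 0.178
grasp_force: 59.8
```

{"name": "apply_moves", "arguments": {
  "targets": [
    {"translation": [0,0,0.2],"twist": 0,"hand": 0},
    {"translation": [0,0,0.2],"twist": 0,"hand": 0},
    {"translation": [0,0,0],"twist": 0,"hand": 0},
    {"translation": [0,0,0],"twist": 0,"hand": 0},
    {"translation": [0,0,0],"twist": 0,"hand": 0}
  ]
}}

```text
time: 12.0
tool_pos: [0.5195, -0.2851, 0.2868]
tool_rot: [0.001, 0.762, 0.648, 0.0]
contact_force: [0.5, -0.2, -1.8]
gripper_width: 0.179
grasp_force: 59.8
```

```bash
python3 f.py
python3 - <<'E'
from h import *
s=state();p=np.array(s['tool_pos']);print(p)
out=[]
for c in ('scene','top'):
    im=grab_frame(c);u=proj(c,[[p[0],p[1],p[2]-.003],[p[0],p[1],p[2]-.223],[.5195,-.2845,.005]]);print(c,u.round(1).tolist())
    x,y=u[1].astype(int);x0=max(0,x-70);y0=max(0,y-70);out.append(cv2.resize(im[y0:y0+140,x0:x0+100 if c=='x' else x0+100],None,fx=4,fy=4,interpolation=cv2.INTER_CUBIC));print('crop origin',x0,y0)
cv2.imwrite('pics/hold.png',np.hstack(out)[:,:,::-1])
E
```

```text
12.0 hx -43.4 z 0.2868 F_hx 0.48 F [ 0.5 -0.2 -1.8] T [ 0.04 -0.    0.03]
[ 0.5194892  -0.28514982  0.28675635]
scene [[210.7, 243.2], [225.6, 291.9], [229.1, 302.7]]
crop origin 155 221
top [[464.6, 194.8], [436.6, 224.1], [430.6, 230.1]]
crop origin 366 154
```

View pics/hold.png

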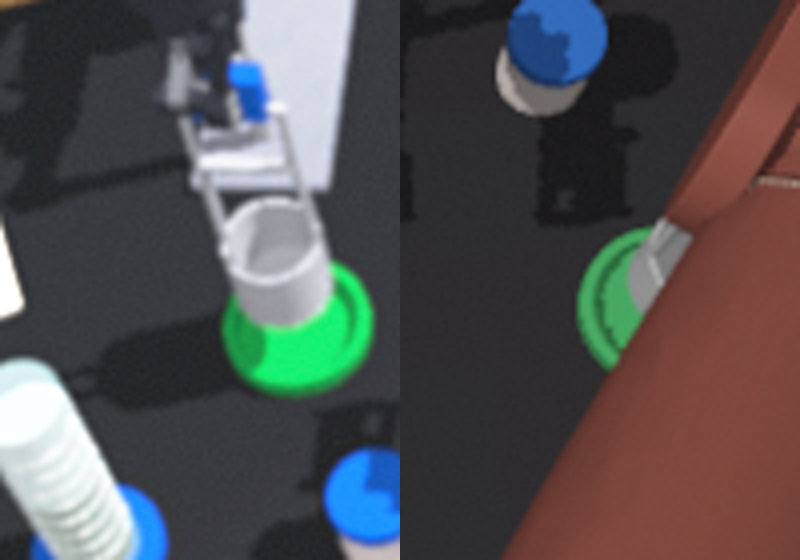

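The scene crop shows the can held upright over the green dish, with its base near (282,284) in the crop as predicted. I'll check tilt and offset with a projected overlay.

Run:
```python
from h import *
p=np.array(state()['tool_pos']);im=grab_frame('scene')
x0,y0,S=185,215,7
a=cv2.resize(im[y0:y0+85,x0:x0+75],None,fx=S,fy=S,interpolation=cv2.INTER_CUBIC);b=a.copy()
t=np.linspace(0,2*np.pi,60);c=np.array([p[0],p[1],p[2]-.223])
def L(P,col):
    u=((proj('scene',P)-[x0,y0]+.5)*S).astype(int);cv2.polylines(b,[u.reshape(-1,1,2)],False,col,1)
for z in (0,.06): L(c+np.c_[.032*np.cos(t),.032*np.sin(t),0*t+z],(255,255,0))
hy=np.array([.16,.987,0])
for sg in (-1,1): L(np.array([c+sg*.0295*hy+[0,0,z] for z in (.06,.145,.2)]),(255,0,0))
L(np.array([c+g*.0295*hy+[0,0,.145] for g in (-1,1)]),(255,0,0))
L(np.array([.5195,-.2845,.016])+np.c_[.05*np.cos(t),.05*np.sin(t),0*t],(255,0,255))
cv2.imwrite('pics/ov.png',cv2.resize(b,None,fx=1,fy=1)[:595,:,::-1])
```

```text
(no output)
```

View pics/ov.png

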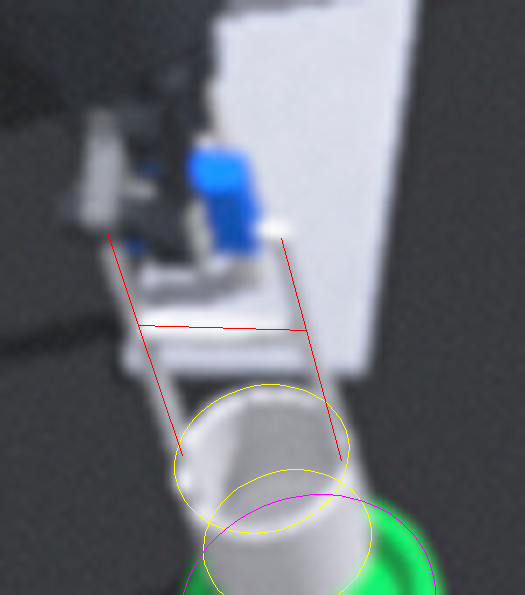

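The overlay fits the can within about 1 px, so it is upright and centred. Lowering now.

{"name": "apply_moves", "arguments": {
  "targets": [
    {"translation": [0.02,0,0.15],"twist": 0,"hand": 0},
    {"translation": [0,0,0.15],"twist": 0,"hand": 0},
    {"translation": [0,0,0.1],"twist": 0,"hand": 0},
    {"translation": [0,0,0.08],"twist": 0,"hand": 0},
    {"translation": [0,0,0.03],"twist": 0,"hand": 0},
    {"translation": [0,0,0],"twist": 0,"hand": 0},
    {"translation": [0,0,0],"twist": 0,"hand": 0}
  ]
}}

```text
time: 12.85
tool_pos: [0.5193, -0.2831, 0.2348]
tool_rot: [0.0, 0.762, 0.648, 0.0]
contact_force: [1.2, -0.4, -2.6]
gripper_width: 0.183
grasp_force: 59.8
```

{"name": "apply_moves", "arguments": {
  "targets": [
    {"translation": [0,0,0.015],"twist": 0,"hand": 0},
    {"translation": [0,0,0.015],"twist": 0,"hand": 0},
    {"translation": [0,0,0],"twist": 0,"hand": 0},
    {"translation": [0,0,0],"twist": 0,"hand": 0}
  ]
}}

```text
time: 13.25
tool_pos: [0.519, -0.2829, 0.2314]
tool_rot: [0.0, 0.762, 0.648, 0.0]
contact_force: [0.5, 0.2, -3.4]
gripper_width: 0.179
grasp_force: 59.8
```

{"name": "apply_moves", "arguments": {
  "targets": [
    {"translation": [0,0,0.01],"twist": 0,"hand": 0},
    {"translation": [0,0,0.01],"twist": 0,"hand": 0},
    {"translation": [0,0,0],"twist": 0,"hand": 0},
    {"translation": [0,0,0],"twist": 0,"hand": 0}
  ]
}}

```text
time: 13.65
tool_pos: [0.519, -0.2829, 0.2292]
tool_rot: [-0.0, 0.762, 0.648, -0.0]
contact_force: [0.7, -0.0, -2.0]
gripper_width: 0.184
grasp_force: 59.8
```

{"name": "apply_moves", "arguments": {
  "targets": [
    {"translation": [0,0,0.01],"twist": 0,"hand": 0},
    {"translation": [0,0,0],"twist": 0,"hand": 0},
    {"translation": [0,0,0],"twist": 0,"hand": 0}
  ]
}}

```text
time: 13.95
tool_pos: [0.5191, -0.2829, 0.2284]
tool_rot: [0.0, 0.762, 0.648, 0.0]
contact_force: [0.7, 0.8, -2.1]
gripper_width: 0.178
grasp_force: 60.0
```

{"name": "apply_moves", "arguments": {
  "targets": [
    {"translation": [0,0,0.01],"twist": 0,"hand": 0},
    {"translation": [0,0,0],"twist": 0,"hand": 0},
    {"translation": [0,0,0],"twist": 0,"hand": 0}
  ]
}}

```text
time: 14.25
tool_pos: [0.5193, -0.2831, 0.2284]
tool_rot: [0.001, 0.762, 0.648, 0.0]
contact_force: [-1.1, 0.4, 5.2]
gripper_width: 0.183
grasp_force: 60.7
```

{"name": "apply_moves", "arguments": {
  "targets": [
    {"translation": [0,0,0.007],"twist": 0,"hand": 0},
    {"translation": [0,0,0],"twist": 0,"hand": 0},
    {"translation": [0,0,0],"twist": 0,"hand": 0}
  ]
}}

```text
time: 14.55
tool_pos: [0.5194, -0.2832, 0.2284]
tool_rot: [0.001, 0.762, 0.648, 0.0]
contact_force: [-2.0, 1.2, 8.2]
gripper_width: 0.181
grasp_force: 61.2
```

{"name": "apply_moves", "arguments": {
  "targets": [
    {"translation": [0,0,-0.012],"twist": 0,"hand": 0},
    {"translation": [0,0,0],"twist": 0,"hand": 0.22},
    {"translation": [0,0,0],"twist": 0,"hand": 0.28},
    {"translation": [0,0,0],"twist": 0,"hand": 0.4},
    {"translation": [0,0,0],"twist": 0,"hand": 0.6},
    {"translation": [0,0,0],"twist": 0,"hand": 0.6},
    {"translation": [0,0,0],"twist": 0,"hand": 0.6},
    {"translation": [0,0,0],"twist": 0,"hand": 0.6}
  ]
}}

```text
time: 15.35
tool_pos: [0.519, -0.2829, 0.2278]
tool_rot: [0.0, 0.762, 0.648, 0.0]
contact_force: [0.4, 0.2, -0.0]
gripper_width: 0.602
grasp_force: 0.0
```

{"name": "apply_moves", "arguments": {
  "targets": [
    {"translation": [0,0,-0.1],"twist": 0,"hand": 0.6},
    {"translation": [0,0,-0.2],"twist": 0,"hand": 0.6},
    {"translation": [0,0,-0.4],"twist": 0,"hand": 0.6},
    {"translation": [0,0,-0.4],"twist": 0,"hand": 0.6},
    {"translation": [0,0,-0.4],"twist": 0,"hand": 0.6},
    {"translation": [0,0,0],"twist": 0,"hand": 0.6},
    {"translation": [0,0,0],"twist": 0,"hand": 0.6}
  ]
}}

```text
time: 16.05
tool_pos: [0.5194, -0.2832, 0.3803]
tool_rot: [0.002, 0.762, 0.648, 0.0]
contact_force: [-0.4, -0.3, -1.0]
gripper_width: 0.598
grasp_force: 0.0
```

```bash
python3 f.py
python3 - <<'E'
from h import *
im=grab_frame('scene')
x0,y0,S=175,225,6
b=cv2.resize(im[y0:y0+98,x0:x0+110],None,fx=S,fy=S,interpolation=cv2.INTER_CUBIC)
t=np.linspace(0,2*np.pi,60);c=np.array([.5195,-.2845,.005])
def L(P,col):
    u=((proj('scene',P)-[x0,y0]+.5)*S).astype(int);cv2.polylines(b,[u.reshape(-1,1,2)],False,col,1)
L(c+np.c_[.032*np.cos(t),.032*np.sin(t),0*t+.06],(255,255,0))
L(c+np.c_[.05*np.cos(t),.05*np.sin(t),0*t+.011],(255,0,255))
L(np.array([c+[0,0,.06],c+[0,0,.24]]),(255,0,0))
cv2.imwrite('pics/end.png',b[:,:,::-1])
E
```

```text
16.05 hx -43.8 z 0.3803 F_hx -0.32 F [-0.4 -0.3 -1. ] T [-0.02  0.02  0.03]
```

View pics/end.png

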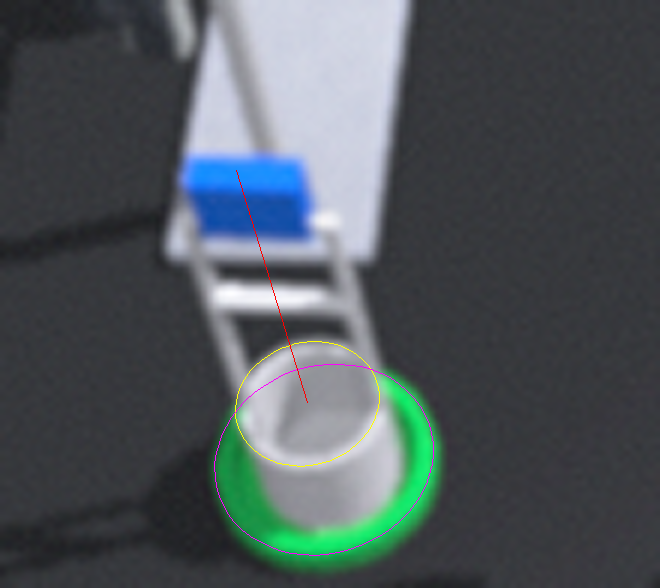

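The final view shows the can upright inside the green rim, released, with the gripper well above it.

```bash
python3 -c "
from plant import *
print(job_done())"
```

```text
the job is handed in; nothing more can be done
None
```

I took the steel can off the leftmost hook, set it upright in the green dish, let go of it and handed the job in at about 16 s. The highest wrist force I read was 11 N against the hook and 8 N setting down; the hand-in gave no verdict.

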